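# Reset a lock-ringed flow controller on a laboratory bench

### The arm

A 7-joint arm with a two-finger parallel gripper is mounted at the origin on the work surface. World frame = base frame: x ahead of the robot, y to its left, z up, the work surface at z = 0. Lengths are in m, angles in rad, forces in N, time in s.
With the tool pointing down it reaches from about 0.4 to 0.875 m from the base axis. Payload 6.5 kg.
Tool frame: the origin (TCP) lies at the very end of the fingers, on their centre line; the grasp point (between the pads) lies behind it (grasp_offset is the z of the grasp point in the tool frame, in m); z points along the fingers, y is the direction in which the jaws open and shut (so a half turn about z gives the same grasp; the last joint's range is limited). The gripper opens to 85 mm and grips with 20 to 120 N. Pads are 22 mm wide; open, the fingers measure 114 mm over their backs; the gripper's body (76 mm by 85 mm) begins 54 mm behind the grasp point. The pads swing forward as they close: fully open they stand 13 mm farther back than shut.
Start: joints at [1.049, 0.536, -0.004, 1.538, 0.003, 1.067, -0.071], TCP at [0.286, -0.584, 0.231] pointing down, gripper open.
Joint ranges: [-2.7, 2.7], [-0.37, 2.16], [-1.27, 1.26], [0.24, 2.4], [-1.31, 4.45], [0.19, 1.91], [-2.76, 2.76]. Speed limits (rad/s): [2.39, 2.39, 3.14, 3.14, 3.14, 3.14, 3.14].

### API

Orientations are given as a unit quaternion [x, y, z, w].
In Python, from station import * gives the robot as it stands.
- The arm moves only by the shell command python3 -m creep 'ROWS'. ROWS is JSON, a list of rows, each a list of 5 numbers: the closure, from 0 (fully open) to 1 (shut), then the shift along the tool's x, y, z in cm, then the turn about the tool's z in degrees. In form: [[fingers, x, y, z, turn], ...]. A call has 1 to 5 rows; each row is the pose to reach, as a shift and turn from the pose measured when the call began, along the tool's axes at that moment; what a row does not reach only later rows make up. A row lasts 1/10 s, in which the tool goes at most 50 mm and 8.59 degrees, less where a joint would pass 70% of its speed; a pose out of reach is approached as far as the arm can. A call with a gripper value outside its range is refused whole. The fingers move at their own pace and stop on an object; the grip force is fixed at half the most. Time passes only in rows, so rows that repeat a pose let the fingers close. It gives the time, the measured TCP pose, the force and the opening at its end, in the units of the state.
- sense(): the state, without advancing time (a new reading comes with each control period).
- get_image(name): name is "scene" or "top" or "wrist"; returns the picture (400x640x3 uint8, red, green, blue); there is no depth.
- camera_params(name): a dict with "fx", "fy", "cx", "cy" (pixels), "R" (3x3) and "t" (3): a world point X has camera coordinates R X + t; the wrist camera has in their place "hand_eye" (4x4, takes a point from camera to tool coordinates, whose origin is the TCP and whose axes are the flange's). Camera axes: x right, y down, z forward; pixel columns grow to the right and rows downward; lengths in m; the calibration is good to about 2 mm. A picture is of the moment at which its call begins: read the wrist's pose just before it. camera_params takes no time and is no camera call.
- close_job(): hands the job in, once; it reports no verdict.
The state is a dict: "clock": time; "joint_positions": joint angles; "qvel": joint speeds; "effort": joint torques, N m; "eef_pos": TCP position; "tcp_rot": TCP orientation; "contact_force": force on the tool from outside, world axes, zero at the start; "torque": the same for the moment, N m; "opening": opening from 0.0 (shut) to 1.0 (fully open).
Only numpy, scipy, OpenCV 4.12 (cv2) and the standard library are available. Lean on these libraries where they do the work, as an engineer would, in place of code of your own. Each camera call takes 0.05 s, during which the arm holds its last target.

### The job

On the bench gas-flow controller that has a lock ring with a lever, loosen the lock ring by swinging its lever about an eighth of a turn counterclockwise (seen from above), then turn the adjuster knob until its pointer stands at the setting clip on the dial's rim. Finally swing the lever back clockwise until the lock ring is fully tight again, with the pointer still at the clip, and let go.

Things in the scene. Friction and masses are not known exactly. Their poses are not given: they have to be found in the camera images.
- lever_post (a point): Grip point on the lock ring's lever: an upright steel post, 14 mm dia, top 100 mm above the bench, on a flat arm (top 64 mm) from a steel ring on the dial's axis under the knob. Point on the post's axis, 88 mm up, 85 mm from the dial's vertical axis; x radially outward. Only this controller (fixed grey box 130 x 130 x 50 mm, dial on top) has a lever; a plain one nearby has knob, dial, clip only.
- lock_ring (a joint): Angle of lock ring and lever about the dial's axis: 0 = tight on its stop (the start), growing counterclockwise seen from above as it loosens, to a stop at 1.0 rad. Stays where left; takes about 2 N at the post. Below 0.35 rad it clamps the adjuster by friction, above that the adjuster is free.
- pointer (a point): Tip of the adjuster's 5 mm wide pointer, 71 mm above the bench; x radially outward, the dial's axis 44 mm behind. Black knob on that axis: skirt 44 mm across, top 75 mm up; on it a bar grip 40 mm long along the pointer, 14 mm wide, 75 to 110 mm up. Turns about the vertical (0.04 N m unlocked), stays where left. Starts 30 to 75 degrees clockwise of the clip, seen from above.
- clip_mark (a point): Where the pointer's tip must stand: at the inner face of the setting clip of the same controller, 44 mm from the dial's axis, 71 mm above the bench; x radially outward. The clip is a fixed dark steel upright 8 mm wide, 47 to 57 mm from the axis, rising from the rim of the dial (radius 58 mm, face 53 mm up) to 73 mm.

How it is judged:
By the outcome, as a careful person would: the job done as asked, in the order asked, and still so for the second after the job is handed in, with the robot touching nothing.
It also fails if it takes over 54 s, if anything falls off the work surface, if the arm or the gripper's body presses on something with over 40 N, if the wrist force passes 120 N, or if a joint passes its speed limit or range.

## Working session

There is one attempt and no reset: what is moved stays moved. The work goes in short steps, Python scripts to look and compute and a shell command to move; the robot and the scene stay as the last step left them, time stands still between calls to the robot, and variables do not carry over. Pictures are saved under pics/ and viewed, and the job is handed in when it is done.

```bash
ls; mkdir -p pics
python3 - <<'E'
from station import *
import cv2
s=sense();print(s)
for n in("scene","top","wrist"):
    cv2.imwrite(f"pics/{n}0.png",get_image(n)[:,:,::-1]);print(n,camera_params(n))
E
```

```text
pics
{'clock': 0.0, 'joint_positions': array([ 1.04880803,  0.53714656, -0.00441521,  1.53888939,  0.00258274,
        1.06730189, -0.07117941]), 'qvel': array([ 0.00077593,  0.00025732, -0.00011643, -0.00035686,  0.00075976,
       -0.00056967,  0.00196201]), 'effort': array([ 3.10779687e-04, -5.83409536e+01,  1.04844958e+00, -2.59099799e+01,
        1.22836005e-02,  9.62326652e-03,  4.38706547e-05]), 'eef_pos': array([ 0.2858032 , -0.58308168,  0.23041967]), 'tcp_rot': array([ 9.74136712e-01,  2.25957761e-01, -2.56692452e-04, -8.31006464e-04]), 'contact_force': array([-0.2471133 ,  0.1528085 , -0.05256137]), 'torque': array([ 0.00020458,  0.02225634, -0.01448491]), 'opening': 0.9965318281035817}
scene {'fx': 467.6091950438078, 'fy': 467.6091950438078, 'cx': 321.17732276738116, 'cy': 194.4290330614628, 'R': array([[ 0.79464798,  0.60693041,  0.01304063],
       [ 0.44306464, -0.56514752, -0.6959181 ],
       [-0.41500398,  0.55878776, -0.71800274]]), 't': array([-0.40673002, -0.18828261,  1.16258627])}
top {'fx': 437.25090185488415, 'fy': 437.25090185488415, 'cx': 329.779822284256, 'cy': 200.72527767981603, 'R': array([[-0.01849668, -0.99946676,  0.02690865],
       [-0.98532014,  0.01365339, -0.17016996],
       [ 0.16971183, -0.02966122, -0.98504726]]), 't': array([-0.03894846,  0.55108976,  0.726118  ])}
wrist {'fx': 291.16764370941814, 'fy': 291.16764370941814, 'cx': 313.96112488139914, 'cy': 199.0695888758672, 'hand_eye': array([[ 3.43465877e-04, -9.61948413e-01, -2.73230916e-01,
         6.79887023e-02],
       [ 9.99999770e-01,  1.70728082e-04,  6.55980638e-04,
        -7.07882107e-04],
       [-5.84371343e-04, -2.73231078e-01,  9.61948250e-01,
        -1.42167761e-01],
       [ 0.00000000e+00,  0.00000000e+00,  0.00000000e+00,
         1.00000000e+00]])}
```

View pics/scene0.png

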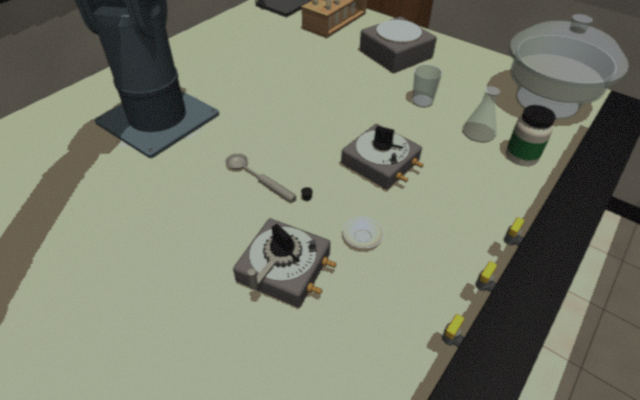

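View pics/top0.png

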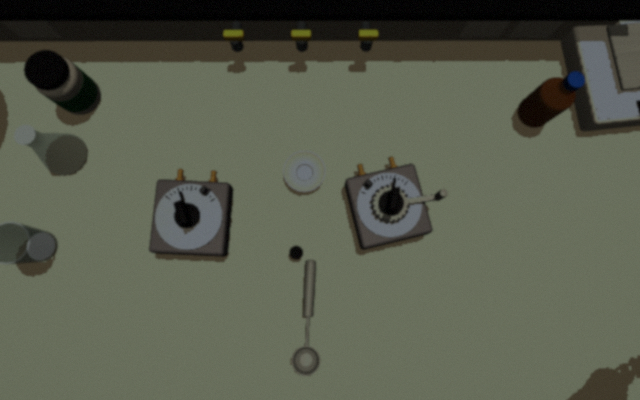

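View pics/wrist0.png

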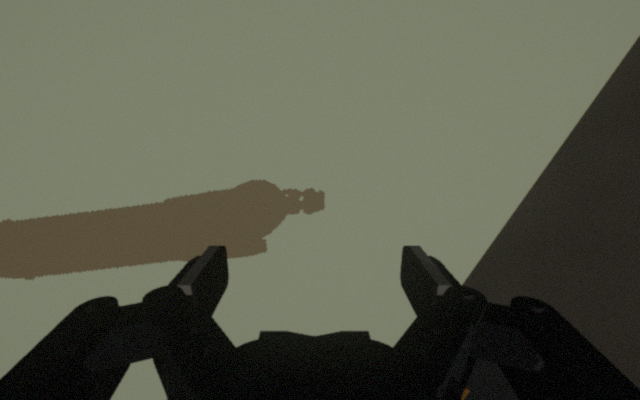

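The lever controller is the right-hand one in the top view: knob near (392,203), post near (441,195), clip near (367,184). I'll zoom in on it.

```bash
cat > h.py <<'E'
import numpy as np, cv2
from station import *
def ray(n,u,v,z,pose=None):
    c=camera_params(n); d=np.array([(u-c['cx'])/c['fx'],(v-c['cy'])/c['fy'],1.])
    if n=='wrist':
        from scipy.spatial.transform import Rotation as Ro
        p,q=pose; H=c['hand_eye']; R=Ro.from_quat(q).as_matrix()
        o=R@H[:3,3]+p; w=R@H[:3,:3]@d
    else:
        R=np.array(c['R']);t=np.array(c['t']); o=-R.T@t; w=R.T@d
    return o+w*(z-o[2])/w[2]
E
python3 - <<'E'
import cv2
a=cv2.imread('pics/top0.png')[150:260,335:460];b=cv2.imread('pics/scene0.png')[205:310,225:345]
a=cv2.convertScaleAbs(a,alpha=1.6);b=cv2.convertScaleAbs(b,alpha=1.6)
cv2.imwrite('pics/topc.png',cv2.resize(a,None,fx=5,fy=5,interpolation=cv2.INTER_CUBIC));cv2.imwrite('pics/scc.png',cv2.resize(b,None,fx=5,fy=5,interpolation=cv2.INTER_CUBIC))
E
```

```text
(no output)
```

View pics/topc.png

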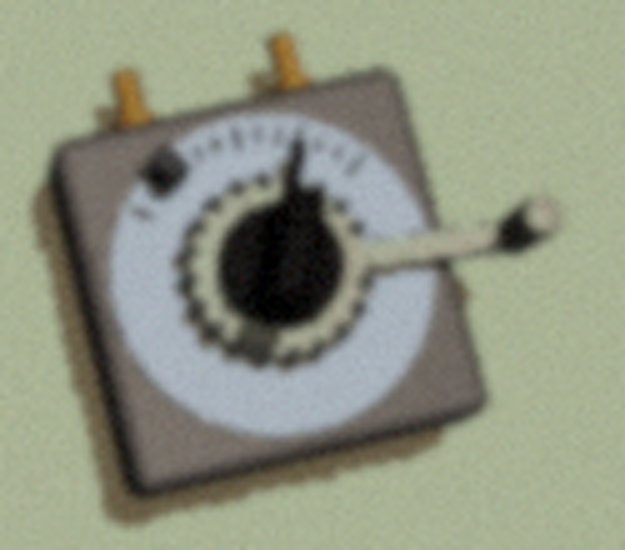

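View pics/scc.png

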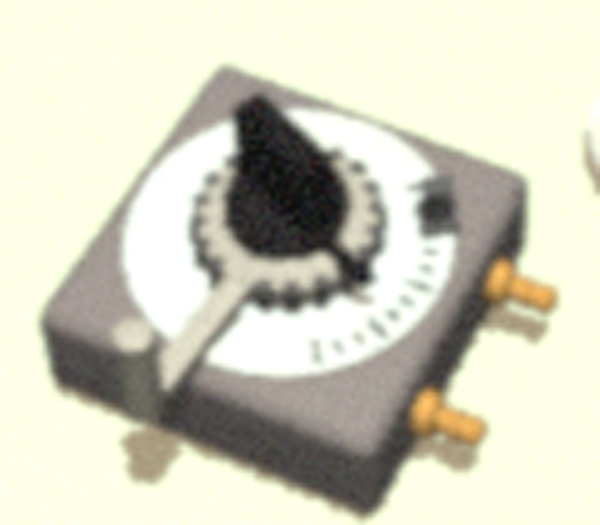

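The top crop shows the dial centred near crop (273,273), pointer tip (298,142), clip (165,172), and post top (543,213). The scene crop agrees: post top (131,333), clip (435,195), pointer tip (358,285).

Run:
```python
from h import *
def T(u,v,z): return ray('top',335+u/5-.4,150+v/5-.4,z)
def S(u,v,z): return ray('scene',225+u/5-.4,205+v/5-.4,z)
# dial by mask
im=cv2.imread('pics/top0.png')
cr=cv2.convertScaleAbs(im[150:260,335:460],alpha=1.6).astype(int)
m=((cr[:,:,0]>cr[:,:,1]-5)&(cr[:,:,0]>150)).astype(np.uint8)
m=cv2.morphologyEx(m,cv2.MORPH_OPEN,np.ones((3,3)))
cs=max(cv2.findContours(m,0,1)[0],key=cv2.contourArea)
h=cv2.convexHull(cs)
P=np.array([ray('top',p[0][0]+335,p[0][1]+150,.053)[:2] for p in h])
c,r=cv2.minEnclosingCircle(P.astype(np.float32)*1000);print('dial',c,r)
e=cv2.fitEllipse(h);print(e, ray('top',e[0][0]+335,e[0][1]+150,.053))
for nm,F,d,pt,cl,po in(('top',T,(273,273),(298,142),(165,166),(543,213)),('scene',S,(287,243),(358,280),(435,185),(131,333))):
    D=F(*d,.053);p=F(*pt,.071);k=F(*cl,.073);l=F(*po,.1)
    print(nm,D,p,k,l)
    for q in(p,k,l):
        w=q-D;print(np.linalg.norm(w[:2]),np.degrees(np.arctan2(w[1],w[0])))
```

```text
dial (542.0703735351562, -151.892822265625) 57.18691635131836
((54.052711486816406, 54.44225311279297), (63.179935455322266, 64.77576446533203), 126.9286880493164) [ 0.54139435 -0.15203792  0.053     ]
top [ 0.54182297 -0.15231648  0.053     ] [ 0.58491999 -0.15994134  0.071     ] [ 0.576556   -0.11304835  0.073     ] [ 0.55318047 -0.23557897  0.1       ]
0.04376633478441579 -10.033125947171632
0.05242489732426597 48.50693525020867
0.08403353857272647 -82.23245456997405
scene [ 0.54270544 -0.15383147  0.053     ] [ 0.58090208 -0.16066497  0.071     ] [ 0.577271   -0.11446189  0.073     ] [ 0.55192894 -0.2356742   0.1       ]
0.038803095402434935 -10.143090329126668
0.052390284729881345 48.71763129770214
0.08236082736447542 -83.57001351962523
```

```bash
python3 - <<'E'
import station
print([n for n in dir(station) if n[0]!='_']); print(getattr(station,'grasp_offset',None))
from station import *
import numpy as np
from scipy.spatial.transform import Rotation as R
print(R.from_quat(sense()['tcp_rot']).as_matrix().round(3))
E
cat >> h.py <<'E'
from scipy.spatial.transform import Rotation as Ro
A=np.array([.5420,-.1525])
def to(x,y,z,xang=None):
    "shift cm + turn deg, tool axes now, to reach TCP xyz with tool x at world angle xang"
    s=sense();M=Ro.from_quat(s['tcp_rot']).as_matrix();d=M.T@(np.array([x,y,z])-s['eef_pos'])*100
    a=np.degrees(np.arctan2(M[1,0],M[0,0]));t=0 if xang is None else -((xang-a+180)%360-180)
    print(s['clock'].__round__(2),'shift',d.round(2),'turn',round(t,1),'now',s['eef_pos'].round(4),'xang',round(a,1),'F',np.round(s['contact_force'],1),'Mz',np.round(s['torque'][2],2),'open',round(s['opening'],3),'tilt',M[2].round(3))
def pol(r,deg,c=None):
    c=A if c is None else c
    return c+r*np.array([np.cos(np.radians(deg)),np.sin(np.radians(deg))])
E
python3 -c "
from h import *
p=pol(.085,-82.5);print(p);to(p[0],p[1],.14,97.5)"
```

```text
['IKError', 'camera_params', 'close_job', 'get_image', 'grasp_offset', 'sense']
-0.0187
[[ 0.898  0.44  -0.001]
 [ 0.44  -0.898  0.001]
 [-0.    -0.001 -1.   ]]
[ 0.55309473 -0.23677281]
0.15 shift [ 39.25 -19.33   9.08] turn -71.4 now [ 0.2859 -0.5832  0.2306] xang 26.1 F [ 0.8 -0.1  0.3] Mz 0.02 open 1.0 tilt [-0.    -0.001 -1.   ]
```

```bash
python3 -m creep '[[0,4,-2,0,-8],[0,8,-4,0,-16],[0,12,-6,0,-24],[0,16,-8,0,-32],[0,20,-10,0,-40]]'; python3 -m creep '[[0,3.5,3,0,-8],[0,7,6,1,-16],[0,10,9,2,-24],[0,12,11,2.5,-31],[0,12,11,2.5,-31]]'
python3 - <<'E'
from h import *
p=pol(.085,-82.5);to(p[0],p[1],.17,97.5)
E
```

```text
clock: 0.65
eef_pos: [0.4221, -0.4038, 0.2306]
tcp_rot: [0.837, 0.548, -0.0, -0.001]
contact_force: [0.1, -0.1, 0.1]
opening: 0.998
clock: 1.15
eef_pos: [0.5744, -0.3332, 0.204]
tcp_rot: [0.656, 0.754, 0.002, -0.002]
contact_force: [-0.1, 0.4, -0.5]
opening: 0.999
1.15 shift [ 9.83 -0.78  3.45] turn 0.4 now [ 0.5744 -0.3332  0.204 ] xang 97.9 F [-0.1  0.4 -0.5] Mz -0.01 open 0.999 tilt [ 0.005  0.001 -1.   ]
```

```bash
python3 -m creep '[[0,4,-0.4,0,0],[0,8,-0.8,0,0],[0,9.8,-0.8,0,0.4],[0,9.8,-0.8,0,0.4],[0,9.8,-0.8,0,0.4]]'
python3 - <<'E'
from h import *
s=sense();im=get_image('wrist');cv2.imwrite('pics/w1.png',cv2.convertScaleAbs(im[:,:,::-1],alpha=1.6))
np.save('w1.npy',np.r_[s['eef_pos'],s['tcp_rot']])
p=pol(.085,-82.5);to(p[0],p[1],.07,97.5)
E
```

```text
clock: 1.65
eef_pos: [0.5524, -0.2385, 0.2047]
tcp_rot: [0.66, 0.752, 0.001, -0.001]
contact_force: [0.8, -0.0, -1.2]
opening: 1.0
1.7 shift [ 0.19  0.09 13.46] turn -0.1 now [ 0.5525 -0.2392  0.2046] xang 97.4 F [ 0.6  0.  -0.2] Mz 0.01 open 1.001 tilt [ 0.004  0.    -1.   ]
```

View pics/w1.png

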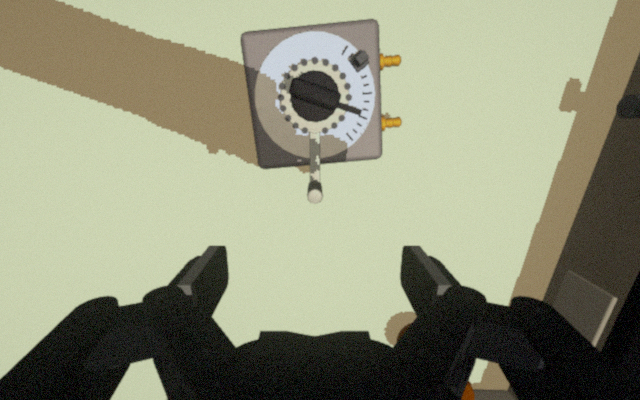

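Wrist view: post top at (315,196), dial centre about (315,97), pointer tip (362,112), clip (360,58). I'll convert these to world points.

Run:
```python
from h import *
w=np.load('w1.npy');P=(w[:3],w[3:])
im=cv2.imread('pics/w1.png')[0:180,220:400].astype(int)
m=((im[:,:,0]>im[:,:,1]+5)&(im[:,:,0]>100)).astype(np.uint8)
cs=max(cv2.findContours(cv2.morphologyEx(m,cv2.MORPH_CLOSE,np.ones((5,5))),0,1)[0],key=cv2.contourArea)
h=cv2.convexHull(cs);Q=np.array([ray('wrist',p[0][0]+220,p[0][1],.053,P)[:2] for p in h])
print('dial',cv2.minEnclosingCircle((Q*1000).astype(np.float32)))
for n,u,v,z in(('post',315,196,.1),('knobtop',315,92,.11),('ptr',362,112,.071),('clip',360,58,.073)):
    q=ray('wrist',u,v,z,P);d=q[:2]-A;print(n,q.round(4),np.linalg.norm(d).round(4),np.degrees(np.arctan2(d[1],d[0])).round(1))
```

```text
dial ((540.3243408203125, -152.01461791992188), 56.874202728271484)
post [ 0.5517 -0.2361  0.1   ] 0.0842 -83.4
knobtop [ 0.5405 -0.1516  0.11  ] 0.0018 150.4
ptr [ 0.5847 -0.1599  0.071 ] 0.0434 -9.8
clip [ 0.575  -0.1163  0.073 ] 0.0489 47.7
```

```bash
sed -i 's/^A=.*/A=np.array([.5415,-.1522])/' h.py
python3 -m creep '[[0.3,0.2,0.0,3,0],[0.3,0.2,0.0,7,0],[0.3,0.2,0.0,10,0],[0.3,0.2,0.0,12,0],[0.3,0.2,0.0,12,0]]'
python3 - <<'E'
from h import *
p=pol(.085,-82.8);print(p);to(p[0],p[1],.07,97.2)
im=get_image('wrist');cv2.imwrite('pics/w2.png',cv2.convertScaleAbs(im[:,:,::-1],alpha=1.6))
E
```

```text
clock: 2.2
eef_pos: [0.5496, -0.2381, 0.0815]
tcp_rot: [0.661, 0.75, -0.0, -0.004]
contact_force: [-0.7, -0.0, 0.1]
opening: 0.7
[ 0.55215332 -0.23652975]
2.2 shift [0.12 0.28 1.15] turn 0.1 now [ 0.5496 -0.2381  0.0815] xang 97.3 F [-0.7 -0.   0.1] Mz 0.0 open 0.7 tilt [ 0.006 -0.005 -1.   ]
```

View pics/w2.png

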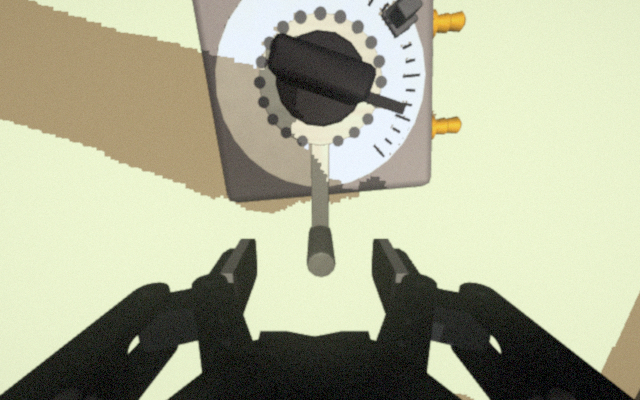

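The post (320,263) is between the pads (centre about 315). Next I lower and close.

```bash
python3 -m creep '[[0.3,0.1,0.2,0.6,0],[0.3,0.1,0.2,1.1,0],[0.3,0.1,0.2,1.1,0],[1,0.1,0.2,1.1,0],[1,0.1,0.2,1.1,0]]';python3 -m creep '[[1,0,0,0,0],[1,0,0,0,0],[1,0,0,0,0],[1,0,0,0,0]]'
python3 - <<'E'
from h import *
p=pol(.085,-82.8);to(p[0],p[1],.07,97.2)
im=get_image('wrist');cv2.imwrite('pics/w3.png',cv2.convertScaleAbs(im[:,:,::-1],alpha=1.6))
E
```

```text
clock: 2.75
eef_pos: [0.5532, -0.237, 0.0729]
tcp_rot: [0.661, 0.751, 0.001, -0.002]
contact_force: [-0.5, -0.3, 0.3]
opening: 0.368
clock: 3.15
eef_pos: [0.5535, -0.2371, 0.0734]
tcp_rot: [0.661, 0.751, 0.001, -0.002]
contact_force: [-0.6, 0.3, 5.7]
opening: 0.14
3.15 shift [ 0.07 -0.13  0.34] turn 0.1 now [ 0.5535 -0.2371  0.0734] xang 97.3 F [-0.6  0.3  5.7] Mz 0.12 open 0.14 tilt [ 0.003 -0.001 -1.   ]
```

View pics/w3.png

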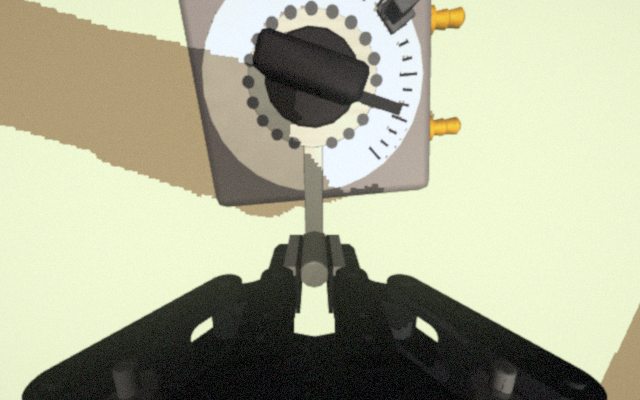

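Gripped (opening 0.14, about 14 mm). Now I swing the lever counterclockwise along the arc.

```bash
python3 -m creep '[[1,0.03,0.74,-0.1,-5],[1,0.13,1.48,-0.1,-10],[1,0.29,2.2,-0.1,-15],[1,0.51,2.91,-0.1,-20],[1,0.8,3.59,-0.1,-25]]'
python3 - <<'E'
from h import *
s=sense();d=s['eef_pos'][:2]-A;print(np.linalg.norm(d),np.degrees(np.arctan2(d[1],d[0])))
p=pol(.0853,-37.5);to(p[0],p[1],.073,142.2)
E
```

```text
clock: 3.7
eef_pos: [0.5875, -0.2246, 0.0736]
tcp_rot: [0.481, 0.876, 0.001, -0.002]
contact_force: [-0.9, 1.0, -1.5]
opening: 0.138
0.08580456824673147 -57.59858816896672
3.7 shift [0.57 2.93 0.06] turn -19.8 now [ 0.5875 -0.2246  0.0736] xang 122.4 F [-0.9  1.  -1.5] Mz -0.12 open 0.138 tilt [ 0.005 -0.001 -1.   ]
```

```bash
python3 -m creep '[[1,0.03,0.75,0,-5],[1,0.14,1.5,0,-10],[1,0.31,2.23,0,-15],[1,0.52,2.93,0,-20],[1,0.52,2.93,0,-20]]'
python3 - <<'E'
from h import *
s=sense();d=s['eef_pos'][:2]-A;print(np.linalg.norm(d),np.degrees(np.arctan2(d[1],d[0])))
p=pol(.0853,-37.5);to(p[0],p[1],.073,142.2)
E
```

```text
clock: 4.2
eef_pos: [0.6102, -0.2036, 0.0736]
tcp_rot: [0.321, 0.947, 0.002, -0.002]
contact_force: [0.5, 0.7, 2.0]
opening: 0.136
0.0858630500354811 -36.809926662610486
4.2 shift [ 0.06 -0.1   0.06] turn 0.4 now [ 0.6102 -0.2036  0.0736] xang 142.6 F [0.5 0.7 2. ] Mz 0.03 open 0.136 tilt [ 0.004  0.002 -1.   ]
```

```bash
python3 -m creep '[[0.4,0,0,0,0],[0.4,0,0,0,0],[0.4,0,0,0,0],[0.4,0,0,-2,0],[0.4,0,0,-5,0]]'; python3 -m creep '[[0.2,0,0,-3,0],[0.2,0,0,-6,8],[0.2,0,0,-8,16],[0.2,0,0,-8,24],[0.2,0,0,-8,32]]'
python3 - <<'E'
from h import *
to(A[0],A[1],.16,-10)
im=get_image('top');cv2.imwrite('pics/t4.png',im[:,:,::-1])
E
```

```text
clock: 4.7
eef_pos: [0.6084, -0.2039, 0.1222]
tcp_rot: [0.321, 0.947, 0.002, -0.004]
contact_force: [0.3, -0.6, -0.1]
opening: 0.6
clock: 5.2
eef_pos: [0.6092, -0.2047, 0.2032]
tcp_rot: [0.573, 0.82, 0.001, -0.003]
contact_force: [0.8, 0.3, -0.6]
opening: 0.8
5.2 shift [ 7.22 -4.54  4.38] turn 120.1 now [ 0.6092 -0.2047  0.2032] xang 110.1 F [ 0.8  0.3 -0.6] Mz -0.0 open 0.8 tilt [ 0.006 -0.003 -1.   ]
```

```bash
python3 -m creep '[[0.2,2,-1.2,0,8.4],[0.2,4,-2.4,0,16.8],[0.2,6,-3.6,0,25],[0.2,7.2,-4.5,0,33.5],[0.2,7.2,-4.5,0,42]]'; python3 -m creep '[[0.2,0,0,0,8.4],[0.2,0,0,0,16.8],[0.2,0,0,0,25],[0.2,0,0,0,33.5],[0.2,0,0,0,42]]';  python3 -m creep '[[0.2,0,0,0,8.4],[0.2,0,0,0,16.8],[0.2,0,0,0,25],[0.2,0,0,0,33.5],[0.2,0,0,0,37]]'
python3 - <<'E'
from h import *
to(A[0],A[1],.16,-10)
im=get_image('wrist');cv2.imwrite('pics/w4.png',cv2.convertScaleAbs(im[:,:,::-1],alpha=1.6))
E
```

```text
clock: 5.75
eef_pos: [0.5404, -0.1505, 0.2033]
tcp_rot: [0.831, 0.556, -0.001, -0.004]
contact_force: [-0.5, -0.1, 0.1]
opening: 0.803
clock: 6.25
eef_pos: [0.5401, -0.1505, 0.2032]
tcp_rot: [0.976, 0.22, -0.003, -0.004]
contact_force: [0.5, 0.5, -0.0]
opening: 0.8
clock: 6.75
eef_pos: [0.5398, -0.1505, 0.203]
tcp_rot: [0.995, -0.103, -0.004, -0.002]
contact_force: [0.4, 0.2, 0.6]
opening: 0.799
6.75 shift [0.24 0.15 4.3 ] turn -1.8 now [ 0.5398 -0.1505  0.203 ] xang -11.8 F [0.4 0.2 0.6] Mz 0.0 open 0.799 tilt [-0.009 -0.004 -1.   ]
```

View pics/w4.png

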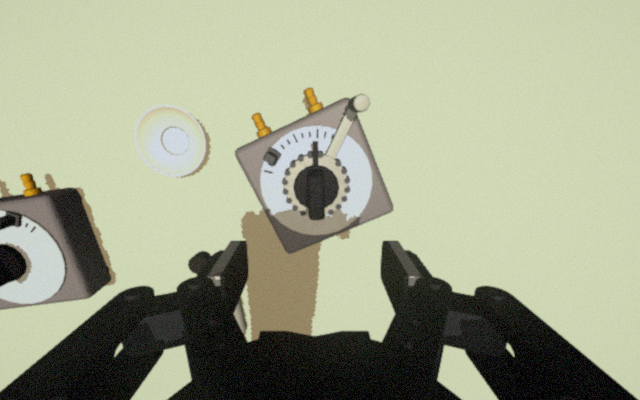

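View pics/t4.png

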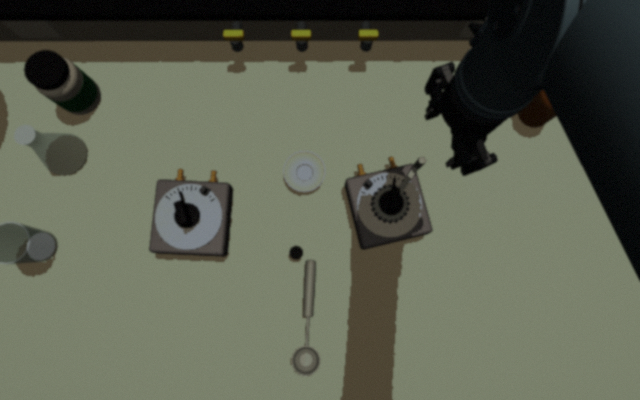

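Wrist view: pointer tip (316,142), clip (271,156), knob (316,185); the lever stands loosened at (360,102).

```bash
python3 - <<'E'
from h import *
s=sense();P=(s['eef_pos'],s['tcp_rot'])
im=cv2.imread('pics/w4.png')[100:260,230:400].astype(int)
m=((im[:,:,0]>im[:,:,1]+5)&(im[:,:,0]>130)).astype(np.uint8)
ys,xs=np.where(m)
cs=max(cv2.findContours(cv2.morphologyEx(m,cv2.MORPH_CLOSE,np.ones((5,5))),0,1)[0],key=cv2.contourArea)
print(cv2.boundingRect(cs))
for n,u,v,z in(('ptr',316,143,.071),('clip',271,155,.073),('post',361,102,.1),('bar top near',308.5,218,.11),('bar top near',325,218,.11)):
    q=ray('wrist',u,v,z,P);d=q[:2]-A;print(n,q.round(4),np.linalg.norm(d).round(4),np.degrees(np.arctan2(d[1],d[0])).round(1))
to(A[0],A[1],.08,-10)
E
python3 -c "
import cv2;a=cv2.imread('pics/w4.png')[80:270,220:410];cv2.imwrite('pics/w4c.png',cv2.resize(a,None,fx=3,fy=3,interpolation=2))"
```

```text
(31, 26, 75, 64)
ptr [ 0.5815 -0.1611  0.071 ] 0.041 -12.5
clip [ 0.5795 -0.1178  0.073 ] 0.0512 42.1
post [ 0.6085 -0.2031  0.1   ] 0.0842 -37.3
bar top near [ 0.5245 -0.1425  0.11  ] 0.0196 150.3
bar top near [ 0.5216 -0.1563  0.11  ] 0.0203 -168.2
6.8 shift [ 0.31  0.18 12.3 ] turn -1.8 now [ 0.5398 -0.1505  0.203 ] xang -11.8 F [-0.1  0.3 -0.1] Mz 0.01 open 0.797 tilt [-0.009 -0.004 -1.   ]
```

View pics/w4c.png

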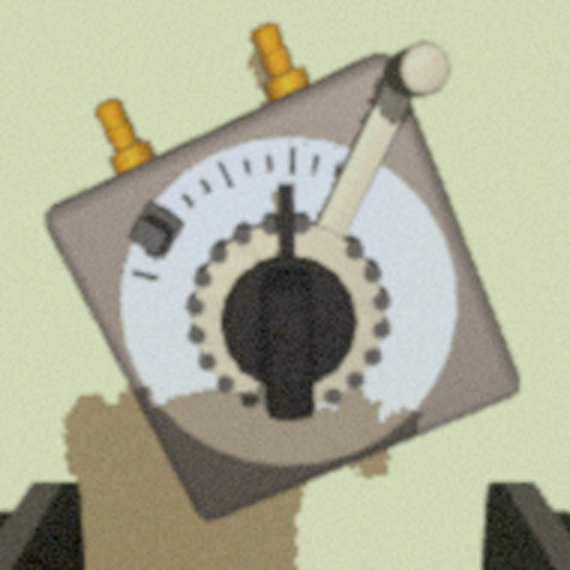

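```bash
python3 -m creep '[[0.3,0.3,0.2,4,-0.8],[0.3,0.3,0.2,7,-0.8],[0.3,0.3,0.2,8.5,-0.8],[0.3,0.3,0.2,8.5,-0.8]]'
python3 - <<'E'
from h import *
to(A[0],A[1],.08,-11)
im=get_image('wrist');cv2.imwrite('pics/w5.png',cv2.convertScaleAbs(im[:,:,::-1],alpha=1.6))
E
```

```text
clock: 7.2
eef_pos: [0.5396, -0.1521, 0.1157]
tcp_rot: [0.995, -0.095, -0.007, -0.003]
contact_force: [-0.9, -0.0, -0.1]
opening: 0.701
7.2 shift [ 0.23 -0.01  3.57] turn 0.1 now [ 0.5396 -0.1521  0.1157] xang -10.9 F [-0.9 -0.  -0.1] Mz 0.06 open 0.701 tilt [-0.014 -0.004 -1.   ]
```

View pics/w5.png

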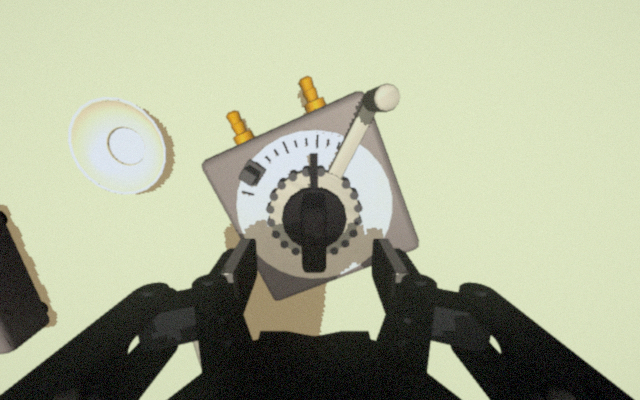

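The bar (x≈314) sits midway between the pads. I go down, close, and check.

```bash
python3 -m creep '[[0.3,0.2,0,2,0],[0.3,0.2,0,3.5,0],[0.3,0.2,0,3.5,0],[0.8,0.2,0,3.5,0],[0.8,0.2,0,3.5,0]]';python3 -m creep '[[1,0,0,0,0],[1,0,0,0,0],[1,0,0,0,0],[1,0,0,0,0]]'
python3 - <<'E'
from h import *
to(A[0],A[1],.08,48.3)
im=get_image('wrist');cv2.imwrite('pics/w6.png',cv2.convertScaleAbs(im[:,:,::-1],alpha=1.6))
E
```

```text
clock: 7.75
eef_pos: [0.5431, -0.1528, 0.0832]
tcp_rot: [0.995, -0.095, -0.005, -0.002]
contact_force: [-0.1, -1.1, 0.9]
opening: 0.368
clock: 8.15
eef_pos: [0.5437, -0.1527, 0.0842]
tcp_rot: [0.995, -0.095, -0.004, -0.002]
contact_force: [-0.8, 1.2, 6.1]
opening: 0.148
8.15 shift [-0.23 -0.01  0.42] turn -59.2 now [ 0.5437 -0.1527  0.0842] xang -10.9 F [-0.8  1.2  6.1] Mz -0.05 open 0.148 tilt [-0.008 -0.004 -1.   ]
```

View pics/w6.png

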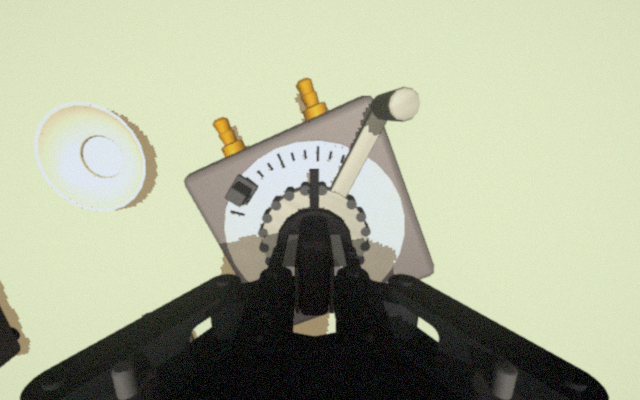

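```bash
python3 -m creep '[[1,0,-0.03,0,-7],[1,0,-0.05,0,-14],[1,0,-0.08,0,-21],[1,-0.02,-0.1,0,-28],[1,-0.04,-0.13,0,-35]]'
python3 - <<'E'
from h import *
to(*pol(.0022,24.1),.084,48.3)
E
```

```text
clock: 8.7
eef_pos: [0.5436, -0.1515, 0.0843]
tcp_rot: [0.977, 0.211, -0.003, -0.003]
contact_force: [-0.5, 1.4, -2.3]
opening: 0.148
8.7 shift [ 0.   -0.02  0.03] turn -23.9 now [ 0.5436 -0.1515  0.0843] xang 24.4 F [-0.5  1.4 -2.3] Mz -0.03 open 0.148 tilt [-0.005 -0.008 -1.   ]
```

```bash
python3 -m creep '[[1,0,-0.03,0,-7],[1,0,-0.05,0,-14],[1,0,-0.08,0,-20],[1,-0.01,-0.08,0,-22],[1,-0.01,-0.08,0,-22]]'
python3 - <<'E'
from h import *
s=sense();im=get_image('wrist');cv2.imwrite('pics/w7.png',cv2.resize(cv2.convertScaleAbs(im[80:330,170:470,::-1],alpha=1.6),None,fx=2.4,fy=2.4,interpolation=2))
np.save('w7.npy',np.r_[s['eef_pos'],s['tcp_rot']])
to(*pol(.0022,48.3),.084,48.3)
E
```

```text
clock: 9.2
eef_pos: [0.5431, -0.1508, 0.0843]
tcp_rot: [0.919, 0.394, -0.002, -0.004]
contact_force: [-0.6, 0.5, -2.0]
opening: 0.153
9.25 shift [ 0.01 -0.03  0.03] turn -2.0 now [ 0.5431 -0.1509  0.0843] xang 46.3 F [ 0.1  0.5 -1.3] Mz 0.03 open 0.151 tilt [-0.001 -0.009 -1.   ]
```

View pics/w7.png

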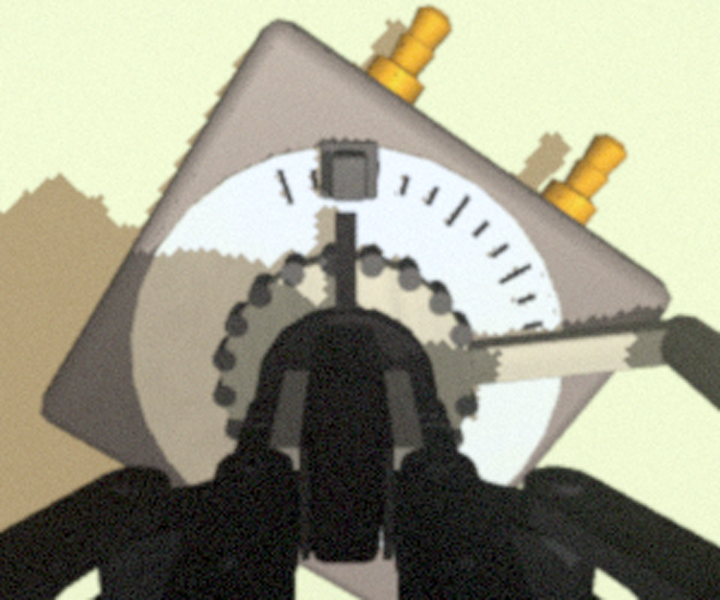

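Run:
```python
from h import *
im=get_image('wrist');c=cv2.convertScaleAbs(im[125:215,275:355,::-1],alpha=1.6);cv2.imwrite('pics/w7c.png',cv2.resize(c,None,fx=6.5,fy=6.5,interpolation=cv2.INTER_CUBIC))
w=np.load('w7.npy');P=(w[:3],w[3:])
for n,u,v,z in(('ptr',170+345/2.4,80+213/2.4,.071),('ptrroot',170+346/2.4,80+300/2.4,.071),('cliptop in',170+349.5/2.4,80+195/2.4,.073),('cliptop out',170+349.5/2.4,80+150/2.4,.073)):
    q=ray('wrist',u,v,z,P);d=q[:2]-A;print(n,q.round(4),np.linalg.norm(d).round(4),np.degrees(np.arctan2(d[1],d[0])).round(1))
```

```text
ptr [ 0.5706 -0.1203  0.071 ] 0.0432 47.6
ptrroot [ 0.5567 -0.1352  0.071 ] 0.0228 48.2
cliptop in [ 0.5744 -0.1178  0.073 ] 0.0476 46.3
cliptop out [ 0.5811 -0.1108  0.073 ] 0.0573 46.3
```

View pics/w7c.png

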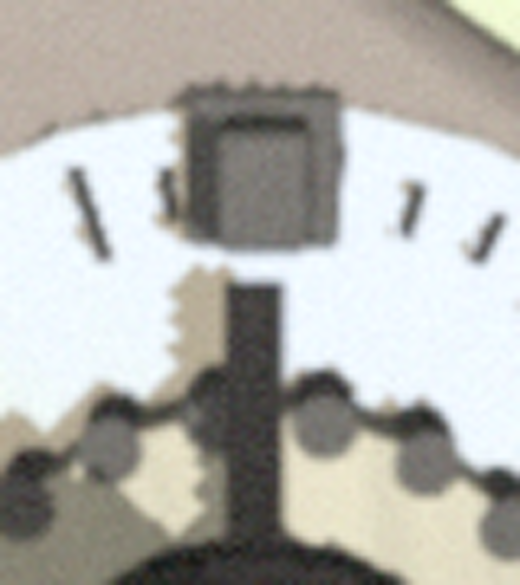

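```bash
python3 -m creep '[[1,0,0,0,0.9],[1,0,0,0,0.9],[1,0,0,0,0.9]]'
python3 - <<'E'
from h import *
s=sense();im=get_image('wrist');c=cv2.convertScaleAbs(im[125:215,275:355,::-1],alpha=1.6);cv2.imwrite('pics/w8c.png',cv2.resize(c,None,fx=6.5,fy=6.5,interpolation=cv2.INTER_CUBIC))
to(*pol(.0022,48.3),.084,48.3)
E
```

```text
clock: 9.6
eef_pos: [0.5431, -0.1509, 0.0843]
tcp_rot: [0.923, 0.386, -0.002, -0.004]
contact_force: [0.2, 0.9, -2.3]
opening: 0.151
9.65 shift [ 0.01 -0.04  0.03] turn -2.9 now [ 0.5432 -0.1509  0.0843] xang 45.4 F [ 0.1  0.8 -1.6] Mz -0.05 open 0.149 tilt [-0.002 -0.009 -1.   ]
```

View pics/w8c.png

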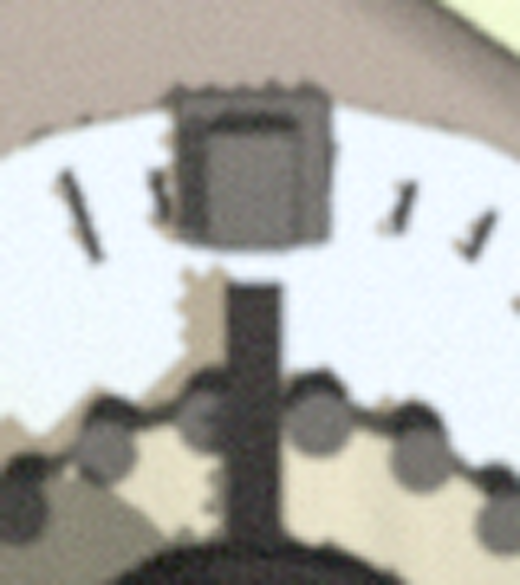

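The pointer (254) and clip top (253) are aligned. I release and lift away.

```bash
python3 -m creep '[[0.5,0,0,0,0],[0.5,0,0,0,0],[0.5,0,0,0,0],[0.5,0,0,-1.5,0],[0.5,0,0,-4,0]]';python3 -m creep '[[0.3,0,0,-3,0],[0.3,0,0,-6,0],[0.3,0,0,-6,0]]'
python3 - <<'E'
from h import *
s=sense();im=get_image('wrist');c=cv2.convertScaleAbs(im[60:300,200:480,::-1],alpha=1.6);cv2.imwrite('pics/w9.png',cv2.resize(c,None,fx=2.5,fy=2.5,interpolation=cv2.INTER_CUBIC))
np.save('w9.npy',np.r_[s['eef_pos'],s['tcp_rot']])
to(*pol(.085,-37.5),.17,142.3)
E
```

```text
clock: 10.15
eef_pos: [0.5423, -0.1508, 0.1243]
tcp_rot: [0.923, 0.386, -0.004, -0.005]
contact_force: [0.1, -0.2, 0.1]
opening: 0.502
clock: 10.45
eef_pos: [0.5461, -0.1517, 0.1897]
tcp_rot: [0.923, 0.386, -0.0, -0.002]
contact_force: [-0.1, -0.1, 0.9]
opening: 0.697
10.5 shift [0.78 8.26 1.7 ] turn -96.9 now [ 0.5447 -0.1516  0.1875] xang 45.4 F [-0.7  0.2 -0.2] Mz -0.01 open 0.698 tilt [-0.    -0.007 -1.   ]
```

View pics/w9.png

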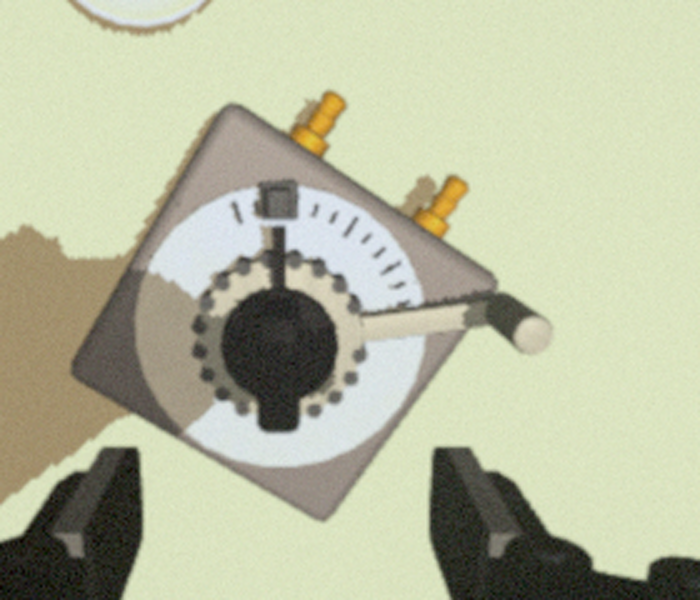

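The pointer is still on the clip (278 vs 279). Back to the lever.

```bash
python3 -m creep '[[0.3,0.2,2,0,-8.2],[0.3,0.4,4,0,-16.4],[0.3,0.6,6,0,-24.6],[0.3,0.8,8.3,0,-32.8],[0.3,0.8,8.3,0,-41]]'; python3 -m creep '[[0.3,0,0,0,-8.2],[0.3,0,0,0,-16.4],[0.3,0,0,0,-24.6],[0.3,0,0,0,-32.8],[0.3,0,0,0,-41]]'; python3 -m creep '[[0.3,0,0,1,-8.2],[0.3,0,0,3,-15],[0.3,0,0,5,-15],[0.3,0,0,6,-15],[0.3,0,0,6,-15]]'
python3 - <<'E'
from h import *
to(*pol(.0855,-37.3),.074,142.5)
im=get_image('wrist');cv2.imwrite('pics/w10.png',cv2.convertScaleAbs(im[:,:,::-1],alpha=1.6))
E
```

```text
clock: 11.0
eef_pos: [0.6104, -0.2066, 0.1863]
tcp_rot: [0.728, 0.686, -0.0, -0.003]
contact_force: [-0.2, -0.3, 0.2]
opening: 0.699
clock: 11.5
eef_pos: [0.6097, -0.2066, 0.1857]
tcp_rot: [0.439, 0.898, 0.0, -0.004]
contact_force: [-0.3, 0.1, 0.1]
opening: 0.7
clock: 12.0
eef_pos: [0.608, -0.2061, 0.1239]
tcp_rot: [0.318, 0.948, 0.001, -0.005]
contact_force: [-1.0, -0.5, -1.0]
opening: 0.702
12.0 shift [-0.05  0.27  4.99] turn 0.4 now [ 0.608  -0.2061  0.1239] xang 142.9 F [-1.  -0.5 -1. ] Mz -0.0 open 0.702 tilt [ 0.011 -0.002 -1.   ]
```

View pics/w10.png

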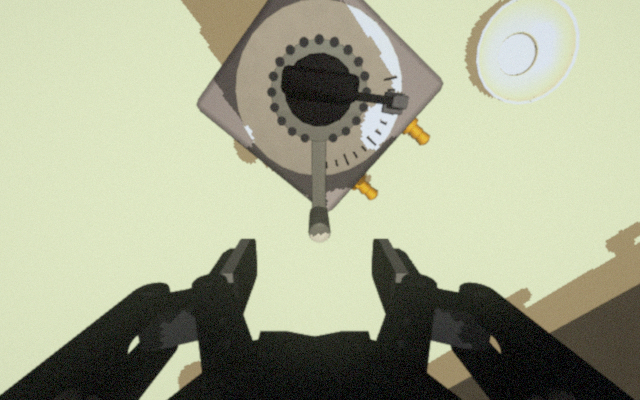

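The post (319,235) is centred between the pads. Descend and grip.

```bash
python3 -m creep '[[0.3,0,0.2,3,0],[0.3,0,0.2,5,0],[0.3,0,0.2,5,0],[0.3,0,0.2,5,0],[0.8,0,0.2,5,0]]';python3 -m creep '[[1,0,0,0,0],[1,0,0,0,0],[1,0,0,0,0],[1,0,0,0,0],[1,0,0,0,0]]'
python3 - <<'E'
from h import *
s=sense();d=s['eef_pos'][:2]-A;print(np.linalg.norm(d),np.degrees(np.arctan2(d[1],d[0])))
to(*pol(.0855,-82),.074,97.5)
E
```

```text
clock: 12.55
eef_pos: [0.6111, -0.2045, 0.0772]
tcp_rot: [0.318, 0.948, 0.001, -0.003]
contact_force: [0.6, -0.0, 0.2]
opening: 0.549
clock: 13.05
eef_pos: [0.612, -0.2048, 0.0786]
tcp_rot: [0.318, 0.948, 0.001, -0.002]
contact_force: [-0.8, -0.4, 6.3]
opening: 0.14
0.08793226335983903 -36.7068168176046
13.05 shift [ 2.73 -6.1   0.46] turn 45.4 now [ 0.612  -0.2048  0.0786] xang 142.9 F [-0.8 -0.4  6.3] Mz 0.04 open 0.14 tilt [ 0.004  0.001 -1.   ]
```

```bash
python3 -m creep '[[1,0.03,-0.77,0,5],[1,0.13,-1.53,0,10],[1,0.3,-2.28,0,15],[1,0.53,-3.01,0,20],[1,0.82,-3.72,0,25]]'
python3 - <<'E'
from h import *
s=sense();d=s['eef_pos'][:2]-A;print(np.linalg.norm(d),np.degrees(np.arctan2(d[1],d[0])))
to(*pol(.088,-82),.0786,97.5)
E
```

```text
clock: 13.55
eef_pos: [0.5831, -0.2296, 0.0787]
tcp_rot: [0.517, 0.856, 0.001, -0.002]
contact_force: [0.4, 0.0, -2.2]
opening: 0.137
0.08786748599559757 -61.70539550076065
13.55 shift [ 0.5  -3.06  0.01] turn 20.2 now [ 0.5831 -0.2296  0.0787] xang 117.7 F [ 0.4  0.  -2.2] Mz 0.08 open 0.137 tilt [ 0.004 -0.    -1.   ]
```

```bash
python3 -m creep '[[1,0.03,-0.77,0,5],[1,0.13,-1.53,0,10],[1,0.3,-2.28,0,15],[1,0.45,-2.77,0,18.5],[1,0.45,-2.77,0,18.5]]'
python3 - <<'E'
from h import *
s=sense();d=s['eef_pos'][:2]-A;print(np.linalg.norm(d),np.degrees(np.arctan2(d[1],d[0])))
to(*pol(.088,-82),.0786,97.5)
E
python3 -m creep '[[1,0.02,-0.35,0,2],[1,0.03,-0.5,0,3],[1,0.03,-0.5,0,3]]'
python3 - <<'E'
from h import *
s=sense();d=s['eef_pos'][:2]-A;print(np.linalg.norm(d),np.degrees(np.arctan2(d[1],d[0])))
to(*pol(.088,-82),.0786,97.5)
E
```

```text
clock: 14.05
eef_pos: [0.5559, -0.2388, 0.0787]
tcp_rot: [0.649, 0.761, 0.0, -0.002]
contact_force: [-1.1, -1.6, -2.3]
opening: 0.136
0.08776197393651058 -80.54451469816905
14.05 shift [-0.02 -0.22  0.01] turn 1.6 now [ 0.5559 -0.2388  0.0787] xang 99.1 F [-1.1 -1.6 -2.3] Mz -0.05 open 0.136 tilt [ 0.003 -0.002 -1.   ]
clock: 14.35
eef_pos: [0.5529, -0.2392, 0.0789]
tcp_rot: [0.668, 0.744, 0.002, -0.0]
contact_force: [5.9, -1.6, -8.8]
opening: 0.137
0.0877167333886107 -82.52631570782971
14.35 shift [-0.03  0.08  0.03] turn -1.4 now [ 0.5529 -0.2392  0.0789] xang 96.1 F [ 5.9 -1.6 -8.8] Mz 0.03 open 0.137 tilt [ 0.002  0.002 -1.   ]
```

Tangential force is rising (5.9 N) with travel blocked, so the stop has been reached. One firmer push to confirm.

```bash
python3 -m creep '[[1,0,-0.3,0,0],[1,0,-0.5,0,0],[1,0,-0.5,0,0]]'
python3 - <<'E'
from h import *
s=sense();d=s['eef_pos'][:2]-A;print(np.linalg.norm(d),np.degrees(np.arctan2(d[1],d[0])))
to(*pol(.088,-82),.0786,97.5)
im=get_image('wrist');cv2.imwrite('pics/w11.png',cv2.convertScaleAbs(im[:,:,::-1],alpha=1.6))
E
```

```text
clock: 14.65
eef_pos: [0.5528, -0.2391, 0.079]
tcp_rot: [0.668, 0.744, 0.005, 0.003]
contact_force: [15.5, -2.2, -16.8]
opening: 0.132
0.08763291704095318 -82.6017185166836
14.65 shift [-0.03  0.09  0.04] turn -1.3 now [ 0.5528 -0.2391  0.079 ] xang 96.2 F [ 15.5  -2.2 -16.8] Mz 0.08 open 0.132 tilt [ 0.002  0.012 -1.   ]
```

View pics/w11.png

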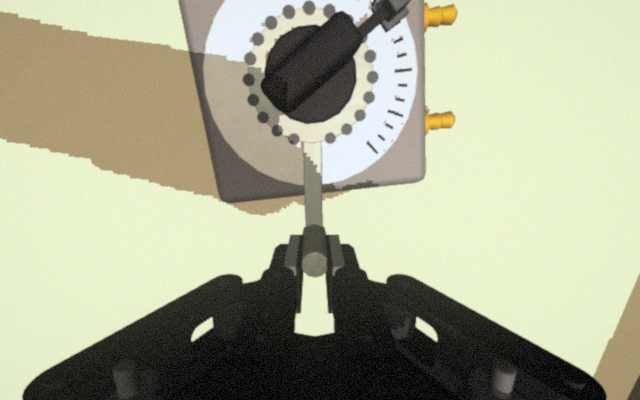

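At the hard stop (15 N, no travel). I relax, release, back off upward and inspect.

```bash
python3 -m creep '[[1,0,0,0,0],[1,0,0,0,0]]'; python3 -m creep '[[0.4,0,0,0,0],[0.4,0,0,0,0],[0.4,0,0,0,0],[0.4,0,0,-1.5,0],[0.4,0,0,-4,0]]'; python3 -m creep '[[0.3,0,0,-3,0],[0.3,0,0,-7,0],[0.3,1,0,-8,0],[0.3,2,0,-8,0],[0.3,2,0,-8,0]]'
python3 - <<'E'
from h import *
s=sense();im=get_image('wrist');c=cv2.convertScaleAbs(im[0:240,200:480,::-1],alpha=1.6);cv2.imwrite('pics/w12.png',cv2.resize(c,None,fx=2.5,fy=2.5,interpolation=cv2.INTER_CUBIC))
np.save('w12.npy',np.r_[s['eef_pos'],s['tcp_rot']])
to(*A,.2,48)
E
```

```text
clock: 14.9
eef_pos: [0.5531, -0.2392, 0.0789]
tcp_rot: [0.668, 0.744, 0.005, 0.003]
contact_force: [4.0, -1.8, -7.4]
opening: 0.14
clock: 15.4
eef_pos: [0.5515, -0.2388, 0.1189]
tcp_rot: [0.668, 0.745, 0.005, 0.002]
contact_force: [-0.0, 0.2, 0.1]
opening: 0.598
clock: 15.9
eef_pos: [0.548, -0.2169, 0.1987]
tcp_rot: [0.667, 0.745, 0.005, 0.001]
contact_force: [0.6, -0.1, -0.1]
opening: 0.702
15.95 shift [ 6.6   0.11 -0.17] turn 48.4 now [ 0.5477 -0.2179  0.198 ] xang 96.4 F [-0.4 -0.3 -0.7] Mz 0.02 open 0.694 tilt [ 0.004  0.008 -1.   ]
```

View pics/w12.png

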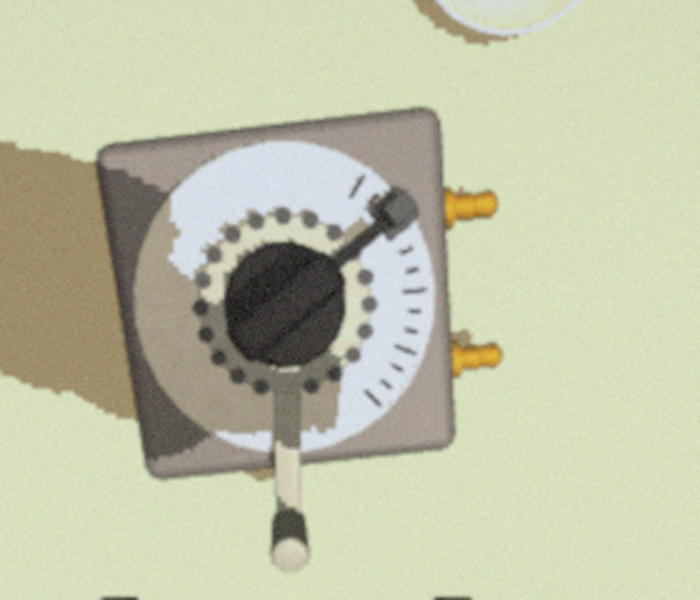

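The pointer reaches the clip at about (390,213), and the lever is back at its starting angle. For a straight-on check I turn in line with the pointer.

```bash
python3 -m creep '[[0.3,2.5,0,0,8.3],[0.3,5,0,0,16.6],[0.3,6.6,0,0,25],[0.3,6.6,0,0,33],[0.3,6.6,0,0,41]]'; python3 -m creep '[[0.3,0,0,0,8],[0.3,0,0,1,9],[0.3,0,0,2,9],[0.3,0,0,3,9],[0.3,0,0,3,9]]'
python3 - <<'E'
from h import *
s=sense();im=get_image('wrist');c=cv2.convertScaleAbs(im[80:260,220:420,::-1],alpha=1.6);cv2.imwrite('pics/w13.png',cv2.resize(c,None,fx=3.3,fy=3.3,interpolation=cv2.INTER_CUBIC))
np.save('w13.npy',np.r_[s['eef_pos'],s['tcp_rot']])
im=get_image('scene');cv2.imwrite('pics/s13.png',im[:,:,::-1])
to(*A,.2,46)
E
```

```text
clock: 16.45
eef_pos: [0.5394, -0.1517, 0.1968]
tcp_rot: [0.887, 0.462, 0.003, -0.001]
contact_force: [0.9, 0.8, -0.4]
opening: 0.701
clock: 16.95
eef_pos: [0.538, -0.1514, 0.1645]
tcp_rot: [0.92, 0.392, 0.002, -0.003]
contact_force: [-0.2, 0.3, -0.4]
opening: 0.698
17.05 shift [ 0.13  0.2  -3.38] turn 0.1 now [ 0.5392 -0.1516  0.1662] xang 46.1 F [-0.3  0.5  0.7] Mz 0.01 open 0.702 tilt [ 0.007 -0.002 -1.   ]
```

View pics/w13.png

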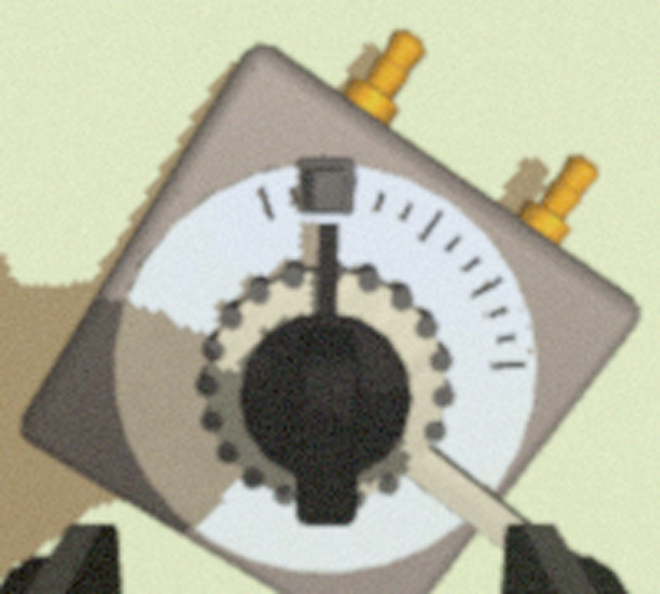

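Pointer (327) and clip (328) are aligned. Last, I check the lever angle from pic w12, raise the arm, and hand in.

```bash
python3 -m creep '[[0.3,0,0,-4,0],[0.3,0,0,-8,0],[0.3,0,0,-8,0]]'
python3 - <<'E'
from h import *
w=np.load('w12.npy');P=(w[:3],w[3:])
q=ray('wrist',200+290/2.5,553/2.5,.1,P);d=q[:2]-A;print(q,np.linalg.norm(d),np.degrees(np.arctan2(d[1],d[0])))
w=np.load('w1.npy');P=(w[:3],w[3:]);q=ray('wrist',315,196,.1,P);d=q[:2]-A;print('start',np.degrees(np.arctan2(d[1],d[0])))
im=get_image('top');cv2.imwrite('pics/t14.png',im[:,:,::-1])
E
```

```text
clock: 17.35
eef_pos: [0.5427, -0.1527, 0.2522]
tcp_rot: [0.92, 0.392, 0.007, 0.001]
contact_force: [-0.0, -0.1, 0.1]
opening: 0.699
[ 0.55200284 -0.23651649  0.1       ] 0.08496811410464648 -82.89955423196427
start -82.80431862336182
```

The lever is at -82.9°, against -82.8° at the start, so it is fully tight.

```bash
python3 -c "
from station import *
print(sense()['contact_force'],sense()['clock']);print(close_job())"
```

```text
[-0.00736207 -0.17836546 -0.17667246] 17.4
the job is handed in; nothing more can be done
None
```

The job is done and handed in at 17.4 s of the 54 s allowed. I swung the lever about 45° counterclockwise, turned the knob about 56° counterclockwise until its pointer stood at the clip, then swung the lever back to its stop and let go.

**Last checks:**
- **Lever:** it stopped moving under about 15 N of sideways push. After release it measured -82.9°, against -82.8° at the start, so the ring is fully tight.
- **Pointer:** after tightening, the straight-on wrist view shows it within about 0.5 mm of the clip's centre.
- **Robot:** it was clear of everything when I handed in, with no contact force.

**One disagreement:** the early views put the clip at about 48°, while the close view put it at about 46°. I went by the close view and lined the pointer up directly against the clip in the image. No check failed.

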